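# Hook the sample tray home against the stop and load its last vial

## Task

Hook the fingertips behind the sample tray's raised far lip and, without gripping it, drag the tray gently toward the robot until its near face sits squarely against the stop's sprung buffer bar; then press it into the buffer with a steady 10 N or so for a second, never as much as 15 N, and ease off. Then lower the vial that stands alone on the bench upright into the tray's empty well and let go of it, leaving the tray touching the buffer, the two other vials in their wells and everything else where it is.

Things in the scene. Friction and masses are not known exactly. Their poses are not given: they have to be found in the camera images.
- tray: Loose wooden tray, 110 (its x) by 150 mm (its y), 0.3 to 0.5 kg, slides at 1 to 4 N. Origin: centre of underside; x points from the stop bar to the raised far lip, z up. Near and side walls 20 mm high. A white insert fills it, top 18 mm above the bench, with three round wells, 27 mm wide, 14 mm deep, at x = -12, y = -45, 0, +45 mm. One narrow push lets it swing; two spread fingertips keep it straight.
- tray_lip (a point): Point on the tray: middle of the far lip, on its outer (far) face, at its top, 42 mm above the bench. The lip is 6 mm thick, stands 24 mm above the insert; its outer face is flat and upright down to the bench. The bench beyond it is clear for 60 mm or more.
- tray_front (a point): Point on the tray: middle of the outer face of the near wall, 9 mm above the bench; this face is to bear on the buffer bar.
- tray_well (a point): Point on the tray: centre of the floor of the empty well, 4 mm above the bench (the well at tray x = -12, y = +45 mm). The well's mouth is 14 mm higher.
- stop_bar: Adjustable stop: steel bar fixed to the bench, 220 mm long (its y), 24 mm high; in front of it, on the tray's side, a parallel buffer bar, 170 mm long, top 19 mm above the bench, on two spindles. Origin: on the bench at the middle of the FIXED bar's flat far face; x points from the robot, square to that face, to the tray. The forces meant are those on the buffer bar.
- stop_face (a point): Point in the middle of the FIXED bar's far face. The buffer's rubber face lies 24 to 48 mm further along x, wherever it was last set; that is not measured. The buffer is sprung and damped: 2.2 N per mm from first touch, 8 mm of travel, then hard. Let go slowly and its spring keeps it lightly on the tray, the tray's friction holding against it.
- vial_a: The vial standing alone on the bench: clear glass with white contents and black cap, 20 mm diameter, 51 mm high (glass to 40 mm, cap of 18 mm diameter above), 30 g. Origin: centre of its underside, z up.
- vial_b: Vial of the same form already in the tray's middle well; stays there.
- vial_c: Vial of the same form already in the tray's well at y = -45 mm; stays there.
- the_beaker: Bystander: clear glass beaker, 59 mm wide, 67 mm high. Origin: underside.
- the_dropper: Bystander: amber dropper bottle, 52 mm wide, 139 mm high. Origin: underside.
- the_loupe: Bystander: small black eyepiece loupe, 42 mm wide, 34 mm high. Origin: underside.
Mind the look-alikes: they are no part of the job. There is more than one size of the stop_bar; the one meant has the size given above.

How it is judged:
By the outcome, as a careful person would: the job done as asked, in the order asked, and still so for the second after the job is handed in, with the robot touching nothing.
It also fails if it takes over 72 s, if anything falls off the work surface, if the arm or the gripper's body presses on something with over 40 N, if the wrist force passes 120 N, or if a joint passes its speed limit or range.

## Robot

A 6-joint arm with a two-finger parallel gripper is mounted at the origin on a cart in front of the work surface, level with it; the furniture and walls round the work are solid. World frame = base frame: x ahead of the robot, y to its left, z up, the work surface at z = 0. Lengths are in mm, angles in rad, forces in N, time in s.
With the tool pointing down it reaches from about 350 to 875 mm from the base axis. Payload 4.2 kg.
Tool frame: the origin (TCP) lies midway between the tips of the shut fingers; the grasp point (between the pads) lies 19 mm behind it (tcp_to_grasp is the distance from the TCP to the grasp point, in mm); z points along the fingers, y is the line along which they close (so a half turn about z gives the same grasp; the last joint's range is limited). The gripper opens to 85 mm and grips with 20 to 120 N. Pads are 22 mm wide; open, the fingers measure 114 mm over their backs; the gripper's body (76 mm by 85 mm) begins 54 mm behind the grasp point. The pads swing forward as they close: fully open they stand 13 mm farther back than shut.
Start: joints at [1.482, 0.385, 0.008, 0, -1.194, -0.259], TCP at [212.986, 587.568, 231.312] pointing down, gripper open.
Joint ranges: [-3.14, 3.14], [-1.21, 2.06], [-1.07, 1.41], [-3.16, 2.05], [-2.99, -0.16], [-3.1, 3.1]. Speed limits (rad/s): [2.79, 2.79, 3.14, 3.14, 3.14, 3.14].

## Interface

Orientations are given as a unit quaternion [x, y, z, w].
In Python, from bench import read_state, get_image, job_done, tcp_to_grasp gives the robot as it stands.
- The arm moves only by the tool jog_arm, never from a script. Its argument "plan" is a list of rows, each a list of 3 entries, a list of its own where there are three numbers: the finger opening in mm, from 0 to 85.4, then the shift along the tool's x, y, z as a fraction of full scale, then the turn, a rotation vector about the tool's x, y, z as a fraction of full scale. A call has 1 to 10 rows; each row is the pose to reach, as a shift and turn from the pose commanded when the call began, along the tool's axes at that moment; what a row does not reach only later rows make up. Full scale, the value 1, is 0.1 m for a shift and 60 degrees for a turn. A row lasts 1/8 s, in which the tool goes at most 62.5 mm and 10.7 degrees, less where a joint would pass 70% of its speed; a pose out of reach is approached as far as the arm can. A call with a number of a shift or a turn outside -1 to 1 is refused whole. A call with a gripper value outside its range is refused whole. The fingers move at their own pace and stop on an object; the grip force is fixed at half the most. Time passes only in rows, so rows that repeat a pose let the fingers close. It gives the time, the measured TCP pose, the force, the opening and the grip force at its end, in the units of the state.
- read_state(): the state, without advancing time (a new reading comes with each control period).
- get_image(name): name is "scene" or "top" or "wrist"; returns a dict with "img" (384x512x3 uint8, red, green, blue), "range_z" (384x512 float32, mm along the optical axis (not along the pixel's ray), 0 where there is no reading), "intrinsics" (3x3 intrinsics, pixels), "extrinsics" (4x4, takes a point from camera to world coordinates); the wrist camera has in their place "tool_from_camera" (4x4, takes a point from camera to tool coordinates, whose origin is the TCP and whose axes are the flange's). Camera axes: x right, y down, z forward; pixel columns grow to the right and rows downward; lengths in mm; the calibration is good to about 2 mm. A picture is of the moment at which its call begins: read the wrist's pose just before it.
- job_done(): hands the job in; it is judged then, once.
The state is a dict: "clock": time; "joints": joint angles; "joint_vel": joint speeds; "joint_efforts": joint torques, N m; "position": TCP position; "ee_rot": TCP orientation; "contact_force": force on the tool from outside, world axes, zero at the start; "wrist_torque": the same for the moment, N m; "gripper_width": finger opening in mm; "grasp_force": force on a finger pad.
Only numpy, scipy, OpenCV 4.12 (cv2) and the standard library are available. Lean on these libraries where they do the work, as an engineer would, in place of code of your own. Each camera call takes 0.05 s, during which the arm holds its last target. There are 200 camera calls.

## Working session

There is one attempt and no reset: what is moved stays moved. The work goes in short steps, Python scripts to look and compute and a tool call to move; the robot and the scene stay as the last step left them, time stands still between calls to the robot, and variables do not carry over. Pictures are saved under pics/ and viewed, at most 12 in all, crops included, and the job is handed in when it is done.

Besides the shell and the picture viewer there is one more tool, called after ">>>" in YAML: its name, and indented under it one key for each argument. jog_arm: Moves the arm, as the interface text tells. Its arguments: {"type":"object","properties":{"plan":{"type":"array"}},"required":["plan"]}

```bash
ls; mkdir -p pics
cat > h.py <<'E'
import numpy as np, cv2
from bench import *
from scipy.spatial.transform import Rotation as R
def shot(n):
    s=read_state(); d=get_image(n); K=np.array(d["intrinsics"])
    if n=="wrist":
        T=np.eye(4);T[:3,:3]=R.from_quat(s["ee_rot"]).as_matrix();T[:3,3]=s["position"]
        E=T@np.array(d["tool_from_camera"])
    else: E=np.array(d["extrinsics"])
    return d["img"],d["range_z"],K,E
def cloud(z,K,E):
    v,u=np.mgrid[:z.shape[0],:z.shape[1]]
    P=np.stack([(u-K[0,2])/K[0,0]*z,(v-K[1,2])/K[1,1]*z,z],-1)
    return P@E[:3,:3].T+E[:3,3]
def ray(u,v,h,K,E):
    d=E[:3,:3]@np.linalg.inv(K)@np.array([u,v,1.]);o=E[:3,3]
    return o+d*(h-o[2])/d[2]
def save(n,i): cv2.imwrite("pics/"+n+".png",i[...,::-1])
E
python3 - <<'E'
from h import *
s=read_state();print({k:np.round(v,3).tolist() for k,v in s.items()},tcp_to_grasp)
ims=[]
for n in["top","scene"]:
    i,z,K,E=shot(n);np.savez(n,i=i,z=z,K=K,E=E);print(n,K.round(1).tolist(),E.round(3).tolist());save(n+"0",cv2.resize(i,(800,600)))
E
```

```text
pics
{'clock': 0.0, 'joints': [1.482, 0.386, 0.007, -0.001, -1.194, -0.259], 'joint_vel': [0.001, 0.0, -0.0, -0.001, -0.0, -0.001], 'joint_efforts': [0.001, -39.229, 18.84, 4.186, -0.005, -0.0], 'position': [212.808, 587.035, 230.222], 'ee_rot': [0.985, -0.173, -0.0, 0.001], 'contact_force': [0.001, -0.268, 0.483], 'wrist_torque': [0.12, 0.005, -0.005], 'grasp_force': 0.0, 'gripper_width': 85.772} 18.700000000000003
top [[491.9, 0.0, 251.3], [0.0, 491.9, 189.5], [0.0, 0.0, 1.0]] [[-0.026, -0.974, 0.223, 257.002], [-1.0, 0.024, -0.01, 42.305], [0.004, -0.224, -0.975, 1547.736], [0.0, 0.0, 0.0, 1.0]]
scene [[376.6, 0.0, 256.3], [0.0, 376.6, 195.2], [0.0, 0.0, 1.0]] [[0.472, -0.651, 0.595, -71.914], [-0.882, -0.34, 0.327, -323.921], [-0.01, -0.679, -0.734, 858.799], [0.0, 0.0, 0.0, 1.0]]
```

View pics/top0.png

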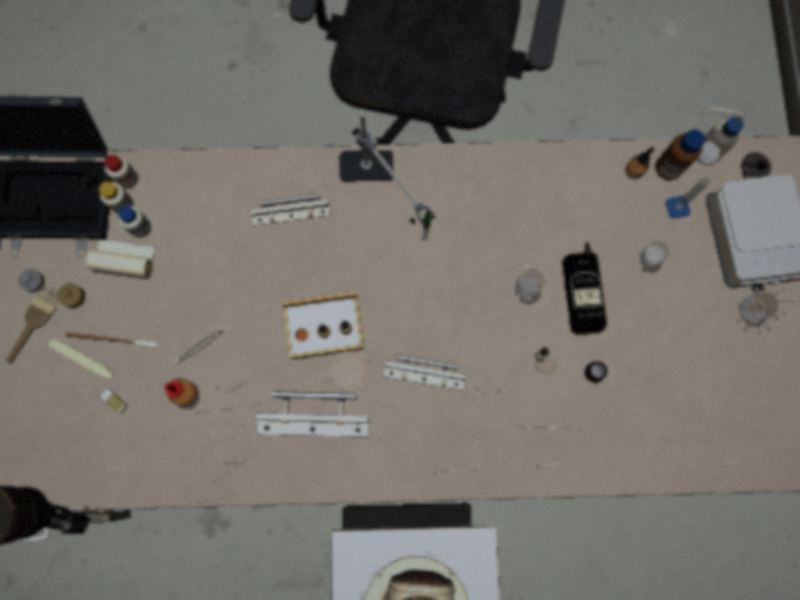

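View pics/scene0.png

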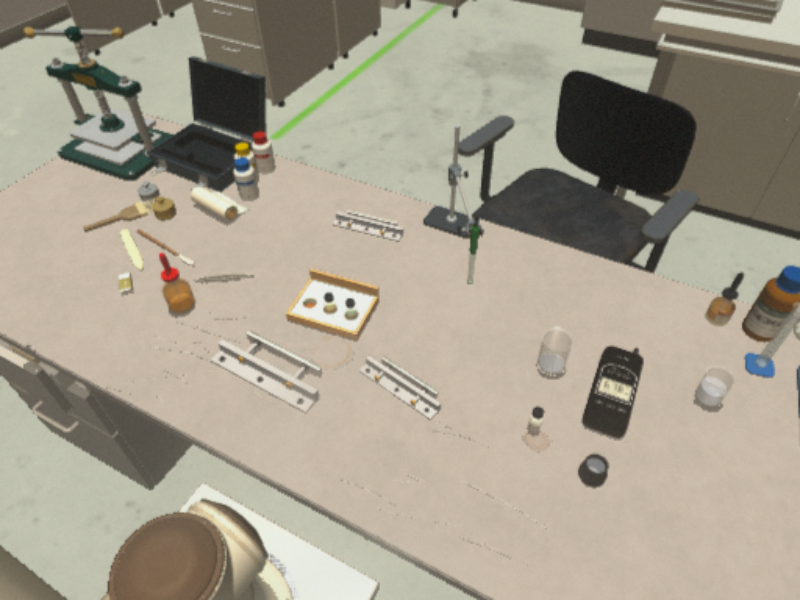

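Seen in the 800x600 top view: tray at (323,327), with its empty (orange-looking) well at (302,335). Lone vial at (545,357), beaker at (530,285) with a second one at (653,255), loupe at (596,370), dropper at (180,392).

There are three stops, at (290,210), (425,372) and (312,425). Only the last is about 110 px long, roughly 220 mm, and it sits in front of the tray, so it fits the description. I'll measure it and confirm in a crop.

Run:
```python
from h import *
d=np.load("top.npz");i,z,K,E=[d[k] for k in"izKE"]
W=cloud(z,K,E)
hsv=cv2.cvtColor(i,cv2.COLOR_RGB2HSV)
def rect(mask,x0,y0,x1,y1,h,name):
    m=np.zeros_like(mask);m[y0:y1,x0:x1]=mask[y0:y1,x0:x1]
    c=cv2.findContours(m,cv2.RETR_EXTERNAL,cv2.CHAIN_APPROX_NONE)[0];c=max(c,key=cv2.contourArea)
    P=np.array([ray(u,v,h,K,E)[:2] for u,v in c[:,0]],np.float32)
    r=cv2.minAreaRect(P);print(name,np.round(r[0],1),np.round(r[1],1),round(r[2],2)); return P
white=((hsv[...,1]<45)&(hsv[...,2]>165)).astype(np.uint8)
s=1/1.5625
rect(white,int(270*s),int(280*s),int(375*s),int(365*s),18,"insert")
rect(white,int(245*s),int(410*s),int(380*s),int(445*s),24,"fixed bar")
rect(white,int(375*s),int(345*s),int(475*s),int(395*s),24,"otherbar")
rect(white,int(240*s),int(190*s),int(340*s),int(230*s),24,"otherbar2")
for n,(u,v),h in[("vial cap",(543,352),51),("loupe",(596,371),34),("well empty",(302,335),18),("w",(324,331),30),("beaker",(530,283),30),("buf L",(271,395),19),("buf R",(356,398),19)]:
    print(n,ray(u*s,v*s,h,K,E).round(0),W[int(v*s),int(u*s)].round(0))
c=np.hstack([cv2.resize(i[170:290,155:305],(500,400),interpolation=cv2.INTER_CUBIC),cv2.resize(i[180:280,325:400],(300,400),interpolation=cv2.INTER_CUBIC)]);save("crop",c)
```

```text
insert [548.6 171.3] [ 93.9 138.9] 6.64
fixed bar [341.4 147.8] [73.6 18.1] 88.54
otherbar [434.4 -50.6] [24.9 11. ] 77.22
otherbar2 [782.8 256.2] [10.  22.8] 13.44
vial cap [ 480. -265.   51.] [ 481. -263.   55.]
loupe [ 442. -371.   34.] [ 444. -371.   30.]
well empty [532. 212.  18.] [535. 214.   7.]
w [537. 166.  30.] [534. 165.  60.]
beaker [ 625. -253.   30.] [ 633. -258.    0.]
buf L [413. 273.  19.] [415. 275.  17.]
buf R [402. 105.  19.] [405. 107.  18.]
```

View pics/crop.png

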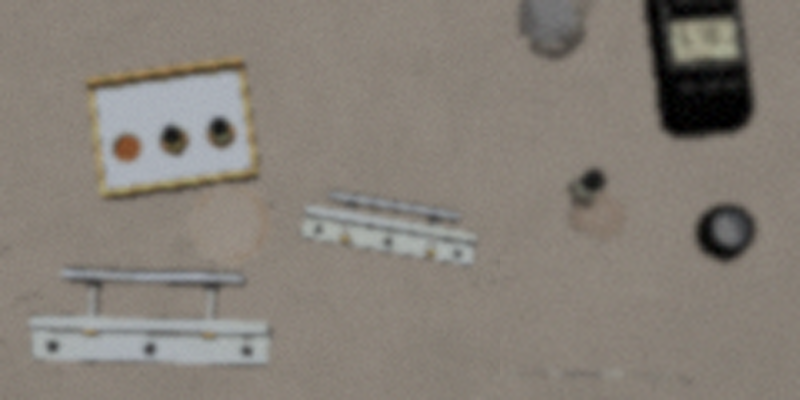

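The crop shows the long stop with its buffer at lower left (buffer from (62,273) to (245,280)). The tray has its lip at the top and its empty well at (126,148). The lone vial's cap is at (594,180). All sizes agree with the description. The tray's yaw is about +6.6° and the stop's about -3.7°. I'm moving there now.

>>> jog_arm:
  plan:
    - [85,[0.4,0.4,0],[0,0,-0.15]]
    - [85,[0.7,0.7,0],[0,0,-0.3]]
    - [85,[1,1,0],[0,0,-0.44]]
    - [85,[1,1,0],[0,0,-0.44]]

```text
clock: 0.6
position: [273.6, 457.0, 231.4]
ee_rot: [0.998, 0.055, -0.0, 0.0]
contact_force: [0.2, 0.1, 0.3]
gripper_width: 84.9
grasp_force: 0.0
```

>>> jog_arm:
  plan:
    - [85,[0.33,0.33,0],[0,0,0]]
    - [85,[0.7,0.7,0],[0,0,0]]
    - [85,[1,1,0],[0,0,0]]

```text
clock: 0.98
position: [384.5, 371.1, 231.0]
ee_rot: [0.998, 0.056, -0.0, 0.0]
contact_force: [0.5, 1.0, -0.2]
gripper_width: 84.9
grasp_force: 0.0
```

>>> jog_arm:
  plan:
    - [85,[0.33,0.33,0],[0,0,0]]
    - [85,[0.7,0.7,0],[0,0,0]]
    - [85,[1,1,0],[0,0,0]]
    - [85,[1,1,0],[0,0,0]]

```text
clock: 1.48
position: [495.8, 282.3, 230.4]
ee_rot: [0.999, 0.054, -0.0, 0.0]
contact_force: [-0.1, 0.2, -0.0]
gripper_width: 85.1
grasp_force: 0.0
```

Run:
```python
from h import *
s=read_state();print({k:np.round(s[k],3).tolist() for k in("clock","position","ee_rot","joints","contact_force")})
d=get_image("wrist");print(np.round(d["tool_from_camera"],3),d["intrinsics"])
save("w0",d["img"])
```

```text
{'clock': 1.475, 'position': [495.829, 282.339, 230.381], 'ee_rot': [0.999, 0.054, -0.0, 0.0], 'joints': [0.802, 0.294, -0.13, 0.0, -1.149, 0.878], 'contact_force': [-0.149, 0.159, -0.048]}
[[ 1.00000e-03 -9.47000e-01 -3.21000e-01  8.32420e+01]
 [ 1.00000e+00  0.00000e+00  1.00000e-03  7.34000e-01]
 [-0.00000e+00 -3.21000e-01  9.47000e-01 -1.43441e+02]
 [ 0.00000e+00  0.00000e+00  0.00000e+00  1.00000e+00]] [[271.62985422   0.         254.63095614]
 [  0.         271.62985422 189.07080575]
 [  0.           0.           1.        ]]
```

View pics/w0.png

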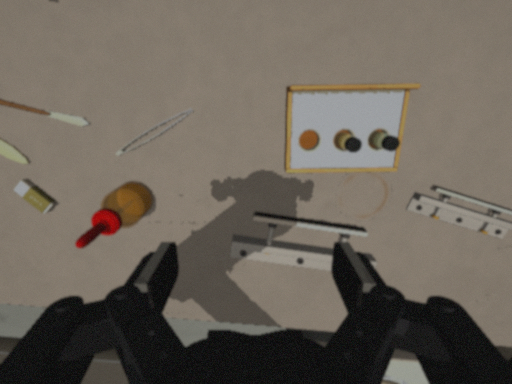

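The wrist view shows the tray at x 288–418, y 83–172, with the empty well at (309,139). The buffer runs from (254,216) to (366,232). I'll measure both here.

```bash
cat >> h.py <<'E'
def measure(i,z,K,E,tc,draw=None):
    W=cloud(z,K,E);W[z<=0]=np.nan;hsv=cv2.cvtColor(i,cv2.COLOR_RGB2HSV)
    near=np.hypot(W[...,0]-tc[0],W[...,1]-tc[1])<100
    m=((hsv[...,1]<50)&(hsv[...,2]>110)&near&(W[...,2]>8)).astype(np.uint8)
    c=max(cv2.findContours(m,cv2.RETR_EXTERNAL,cv2.CHAIN_APPROX_NONE)[0],key=cv2.contourArea)
    P=np.array([ray(u,v,18,K,E)[:2] for u,v in c[:,0]],np.float32)
    r=cv2.minAreaRect(P);print("insert",np.round(r,2).tolist() if 0 else r)
    w=(hsv[...,1]>70)&near&(W[...,2]>30);q=W[w];print("lip/cap pts",len(q))
    return W,hsv
E
python3 - <<'E'
from h import *
i,z,K,E=shot("wrist");np.savez("w0",i=i,z=z,K=K,E=E)
W,hsv=measure(i,z,K,E,(548,171))
# lip: high woody pts
near=np.hypot(W[...,0]-605,W[...,1]-178)<100
q=W[near&(W[...,2]>34)&(W[...,2]<48)&(hsv[...,1]>60)]
print("lip",len(q),cv2.minAreaRect(q[:,:2].astype(np.float32)),np.median(q[:,2]))
# buffer and fixed bar by height
S=(W[...,1]>80)&(W[...,1]<275)&(W[...,0]<440)&(W[...,0]>320)
for n,lo,hi,x0,x1 in[("buffer",14,30,390,440),("fixed",17,30,325,392)]:
    m=S&(W[...,2]>lo)&(W[...,2]<hi)&(W[...,0]>x0)&(W[...,0]<x1)
    q=W[m][:,:2].astype(np.float32);print(n,len(q),cv2.minAreaRect(q),np.median(W[m][:,2]))
    v,x,*_=[*cv2.fitLine(q,cv2.DIST_HUBER,0,.01,.01).ravel()[:2]],0
    print(np.degrees(np.arctan2(-v[0],v[1])),q.mean(0))
# bar far edges by column scan in image: gradient
g=cv2.cvtColor(i,cv2.COLOR_RGB2GRAY)
for u in range(235,375,10): print(u,g[205:262:2,u].tolist())
E
```

```text
insert ((550.2666625976562, 170.34144592285156), (97.4352798461914, 138.68397521972656), 6.914082050323486)
lip/cap pts 4617
lip 864 ((567.8740844726562, 173.70106506347656), (74.52888488769531, 149.12771606445312), 6.975066184997559) 42.368155972250605
buffer 942 ((402.3382568359375, 190.64083862304688), (169.11769104003906, 29.34328269958496), 87.2809066772461) 19.20520954561863
-2.7252429 [411.10626 192.79033]
fixed 875 ((374.9208679199219, 178.9061279296875), (191.8843231201172, 34.06904220581055), 89.27837371826172) 24.52280417899391
-2.6863787 [369.18567 207.27545]
235 [78, 78, 79, 80, 79, 78, 79, 77, 79, 74, 79, 79, 74, 77, 67, 54, 51, 57, 80, 94, 95, 91, 92, 92, 95, 89, 83, 78, 80]
245 [80, 80, 78, 80, 81, 79, 79, 79, 78, 80, 77, 77, 77, 78, 76, 63, 52, 52, 60, 86, 95, 94, 75, 41, 39, 79, 121, 127, 123]
255 [78, 79, 77, 53, 43, 78, 102, 95, 78, 77, 77, 80, 78, 76, 80, 75, 60, 52, 50, 66, 93, 97, 97, 126, 146, 147, 148, 137, 126]
265 [78, 76, 75, 66, 25, 31, 86, 102, 93, 77, 80, 80, 82, 81, 80, 79, 73, 52, 54, 55, 72, 108, 143, 148, 147, 148, 151, 148, 137]
275 [76, 79, 75, 78
[... 672 characters left out ...]
325 [121, 121, 123, 126, 124, 124, 121, 101, 51, 25, 94, 152, 150, 129, 126, 127, 125, 127, 125, 127, 120, 80, 62, 62, 93, 140, 150, 145, 143]
335 [121, 122, 122, 127, 126, 126, 126, 127, 109, 45, 39, 116, 158, 145, 129, 125, 125, 126, 108, 53, 29, 16, 23, 20, 10, 11, 10, 20, 16]
345 [126, 124, 124, 127, 124, 123, 122, 123, 121, 92, 27, 59, 134, 154, 103, 61, 94, 140, 121, 68, 58, 56, 58, 50, 37, 16, 14, 21, 14]
355 [128, 126, 127, 125, 126, 128, 125, 125, 122, 117, 76, 26, 75, 148, 152, 127, 127, 126, 126, 124, 125, 124, 119, 81, 55, 59, 60, 60, 55]
365 [127, 128, 125, 126, 124, 117, 120, 123, 124, 128, 125, 100, 57, 102, 151, 144, 127, 124, 127, 127, 126, 123, 127, 118, 75, 43, 26, 21, 17]
```

>>> jog_arm:
  plan:
    - [85,[0.3,0.3,0],[0,0,0]]
    - [85,[0.6,0.58,0],[0,0,-0.01]]
    - [85,[0.61,0.58,0],[0,0,-0.01]]

```text
clock: 1.95
position: [562.0, 232.6, 230.7]
ee_rot: [0.998, 0.061, -0.0, 0.0]
contact_force: [-0.7, 0.5, 0.2]
gripper_width: 84.7
grasp_force: 0.0
```

>>> jog_arm:
  plan:
    - [85,[0.3,0.3,0.3],[0,0,0]]
    - [85,[0.61,0.58,0.7],[0,0,0]]
    - [85,[0.61,0.58,1],[0,0,0]]
    - [85,[0.61,0.58,1],[0,0,0]]

```text
clock: 2.45
position: [626.7, 183.0, 128.3]
ee_rot: [0.998, 0.062, -0.003, 0.001]
contact_force: [0.4, 0.5, 0.7]
gripper_width: 85.0
grasp_force: 0.0
```

Run:
```python
from h import *
s=read_state();print(s["position"],s["ee_rot"],s["contact_force"])
d=np.load("w0.npz");i,z,K,E=[d[k] for k in"izKE"]
g=cv2.cvtColor(i,cv2.COLOR_RGB2GRAY).astype(int);P=[]
for u in range(262,362,4):
    c=g[205:235,u]; v=205+np.argmin(np.diff(c[:np.argmin(c)+1]))+.5 if 1 else 0
    P.append(ray(u,v,19,K,E)[:2])
P=np.array(P);a,b=np.polyfit(P[:,1],P[:,0],1);print("buffer face x=%.2f at y=190, yaw %.2f, resid %.2f"%(a*190+b,-np.degrees(np.arctan(a)),np.std(P[:,0]-a*P[:,1]-b)))
i,z,K,E=shot("wrist");np.savez("w1",i=i,z=z,K=K,E=E);save("w1",i)
```

```text
[626.67820994 183.01143776 128.3089649 ] [ 0.99806589  0.06207281 -0.00317102  0.00118256] [0.38352833 0.53892144 0.67679832]
buffer face x=422.14 at y=190, yaw -2.38, resid 0.59
```

View pics/w1.png

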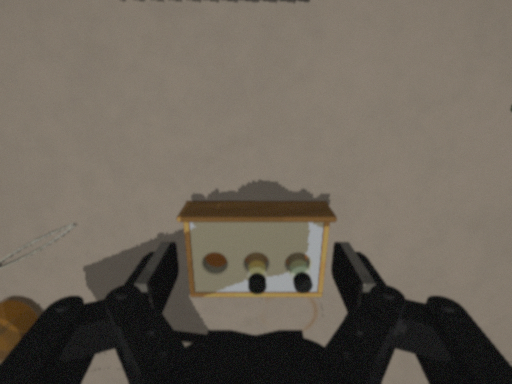

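The wrist view shows the lip's outer face as a brown band, y 202–217, x 180–335. I'll measure the lip line from it.

Run:
```python
from h import *
d=np.load("w1.npz");i,z,K,E=[d[k] for k in"izKE"]
print(i[196:228,220].tolist())
W=cloud(z,K,E)
P=[];Q=[]
hsv=cv2.cvtColor(i,cv2.COLOR_RGB2HSV)
for u in range(190,326,5):
    b=np.where(hsv[190:235,u,1]>110)[0]+190
    P.append(ray(u,b[0]-.5,0,K,E)[:2])
    g=i[b[0]+6:b[0]+24,u,0].astype(int); Q.append(ray(u,b[0]+6+np.argmax(np.diff(g))+.5,42,K,E)[:2])
for n,A in(("foot",P),("top edge",Q)):
    A=np.array(A);a,b=np.polyfit(A[:,1],A[:,0],1);print(n,"x at y=177: %.1f yaw %.2f sd %.2f"%(a*177+b,-np.degrees(np.arctan(a)),np.std(A[:,0]-a*A[:,1]-b)))
row=i[210,150:360].astype(int); e=np.where(hsv[210,150:360,1]>110)[0]+150; print([ray(u,210,21,K,E).round(1).tolist() for u in(e[0],e[-1])])
s=read_state();print(R.from_quat(s["ee_rot"]).as_matrix().round(3).tolist(),s["joint_vel"])
```

```text
[[81, 75, 67], [84, 77, 69], [84, 78, 70], [83, 76, 69], [72, 62, 53], [67, 53, 40], [72, 52, 37], [74, 57, 35], [77, 57, 36], [78, 58, 34], [73, 53, 33], [67, 48, 26], [70, 52, 35], [68, 53, 30], [64, 47, 29], [64, 47, 33], [68, 51, 28], [69, 50, 30], [68, 48, 28], [67, 49, 30], [81, 61, 35], [94, 68, 43], [104, 76, 42], [110, 83, 48], [111, 84, 52], [107, 89, 64], [118, 104, 85], [123, 116, 96], [124, 119, 100], [124, 119, 99], [122, 119, 98], [125, 119, 99]]
foot x at y=177: 603.4 yaw 7.08 sd 0.31
top edge x at y=177: 605.1 yaw 6.71 sd 1.28
[[593.5, 250.0, 21.0], [611.6, 104.9, 21.0]]
[[0.992, 0.125, -0.002], [0.125, -0.992, -0.001], [-0.002, 0.001, -1.0]] [ 0.00170627 -0.03961328  0.0442002   0.01377292  0.00228707  0.0022863 ]
```

>>> jog_arm:
  plan:
    - [85,[0,0.03,0.3],[0,0,0]]
    - [85,[0,0.03,0.6],[0,0,0]]
    - [85,[0,0.03,0.85],[0,0,0]]
    - [85,[0,0.03,1],[0,0,0]]
    - [85,[0,0.03,1],[0,0,0]]

```text
clock: 3.12
position: [629.3, 180.4, 31.8]
ee_rot: [0.998, 0.062, 0.0, 0.0]
contact_force: [0.2, -0.2, 0.1]
gripper_width: 85.3
grasp_force: 0.0
```

>>> jog_arm:
  plan:
    - [85,[0,0,0.1],[0,0,0]]
    - [85,[0,0,0.2],[0,0,0]]
    - [85,[0,0,0.28],[0,0,0]]
    - [85,[0,0,0.28],[0,0,0]]
    - [85,[0,0,0.28],[0,0,0]]

```text
clock: 3.75
position: [629.6, 179.5, 3.4]
ee_rot: [0.998, 0.062, 0.0, 0.0]
contact_force: [0.1, 0.2, 0.0]
gripper_width: 84.8
grasp_force: 0.0
```

>>> jog_arm:
  plan:
    - [85,[-0.04,0,0],[0,0,0]]
    - [85,[-0.08,0,0],[0,0,0]]
    - [85,[-0.1,0,0],[0,0,0]]
    - [85,[-0.11,0,0],[0,0,0]]
    - [85,[-0.12,0,0],[0,0,0]]
    - [85,[-0.13,0,0],[0,0,0]]
    - [85,[-0.14,0,0],[0,0,0]]
    - [85,[-0.15,0,0],[0,0,0]]

```text
clock: 4.75
position: [615.1, 177.9, 3.4]
ee_rot: [0.998, 0.062, 0.001, -0.0]
contact_force: [2.6, 0.3, -0.7]
gripper_width: 85.3
grasp_force: 1.0
```

>>> jog_arm:
  plan:
    - [85,[-0.01,0,0],[0,0,0]]
    - [85,[-0.02,0,0],[0,0,0]]
    - [85,[-0.03,0,0],[0,0,0]]
    - [85,[-0.04,0,0],[0,0,0]]

```text
clock: 5.25
position: [610.6, 177.2, 3.4]
ee_rot: [0.998, 0.062, 0.0, -0.0]
contact_force: [1.9, 0.1, -1.4]
gripper_width: 84.8
grasp_force: 1.0
```

>>> jog_arm:
  plan:
    - [85,[-0.02,-0.003,0],[0,0,0.008]]
    - [85,[-0.04,-0.006,0],[0,0,0.016]]
    - [85,[-0.06,-0.009,0],[0,0,0.024]]
    - [85,[-0.08,-0.012,0],[0,0,0.032]]
    - [85,[-0.1,-0.015,0],[0,0,0.04]]
    - [85,[-0.12,-0.018,0],[0,0,0.048]]
    - [85,[-0.14,-0.021,0],[0,0,0.056]]
    - [85,[-0.16,-0.024,0],[0,0,0.064]]
    - [85,[-0.18,-0.027,0],[0,0,0.072]]
    - [85,[-0.2,-0.03,0],[0,0,0.08]]

```text
clock: 6.5
position: [590.3, 177.7, 3.4]
ee_rot: [1.0, 0.02, 0.0, -0.0]
contact_force: [1.7, -0.5, -0.6]
gripper_width: 84.9
grasp_force: 1.1
```

>>> jog_arm:
  plan:
    - [85,[-0.02,-0.003,0],[0,0,0.008]]
    - [85,[-0.04,-0.006,0],[0,0,0.016]]
    - [85,[-0.06,-0.009,0],[0,0,0.024]]
    - [85,[-0.08,-0.012,0],[0,0,0.032]]
    - [85,[-0.1,-0.015,0],[0,0,0.04]]
    - [85,[-0.12,-0.018,0],[0,0,0.048]]
    - [85,[-0.14,-0.02,0],[0,0,0.056]]
    - [85,[-0.16,-0.02,0],[0,0,0.064]]
    - [85,[-0.18,-0.02,0],[0,0,0.072]]
    - [85,[-0.2,-0.02,0],[0,0,0.08]]

```text
clock: 7.75
position: [570.2, 178.9, 3.3]
ee_rot: [1.0, -0.022, 0.0, -0.0]
contact_force: [2.1, -0.3, -0.6]
gripper_width: 85.1
grasp_force: 1.2
```

Run:
```python
from h import *
s=read_state();print(s["position"],s["ee_rot"],s["contact_force"])
i,z,K,E=shot("top");np.savez("top2",i=i,z=z,K=K,E=E)
save("t2",cv2.resize(i[160:290,140:300],(640,520),interpolation=cv2.INTER_CUBIC))
i,z,K,E=shot("wrist");np.savez("w2",i=i,z=z,K=K,E=E);save("w2",i)
```

```text
[570.17616979 178.92219634   3.34801124] [ 9.99749834e-01 -2.23665137e-02  7.13103565e-05 -5.02124159e-05] [ 2.07401767 -0.33338802 -0.56113902]
```

View pics/t2.png

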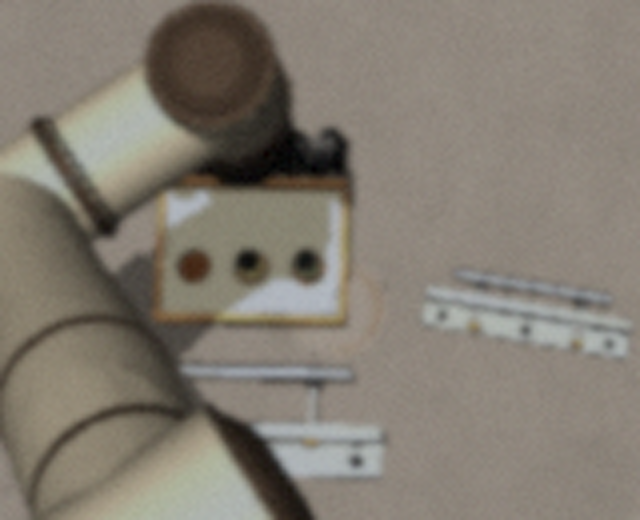

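The top crop shows the tray following the fingers, its near wall at y≈320 and the buffer at y≈373, with two vials in their wells. I'll compare the two angles.

Run:
```python
from h import *
def edge(i,K,E,us,v0,v1,h,f,name):
    P=[]
    for u in us:
        c=f(i[v0:v1,u].astype(float));k=np.argmax(c)
        o=0.
        if 0<k<len(c)-1:
            d=c[k-1]-2*c[k]+c[k+1]; o=.5*(c[k-1]-c[k+1])/d if d else 0
        P.append(ray(u,v0+k+o+.5,h,K,E)[:2])
    P=np.array(P)
    for _ in range(3):
        a,b=np.polyfit(P[:,1],P[:,0],1);r=P[:,0]-a*P[:,1]-b;P=P[abs(r)<=max(2*r.std(),.8)]
    print(name,"x@185 %.1f yaw %.2f sd %.2f n %d y %.0f..%.0f"%(a*185+b,-np.degrees(np.arctan(a)),r.std(),len(P),P[:,1].min(),P[:,1].max()))
sat=lambda c:np.diff(c[:,0]-c[:,2])*-1   # wood -> bench: R-B drops
br=lambda c:np.diff(c.sum(1))*-1
brup=lambda c:np.diff(c.sum(1))
d=np.load("top2.npz");i,z,K,E=[d[k] for k in"izKE"]
edge(i,K,E,range(181,226),235,247,20,sat,"near wall outer edge (top)")
edge(i,K,E,range(190,227),249,260,19,brup,"buffer white start")
edge(i,K,E,range(190,227),249,256,19,br,"buffer dark start")
edge(i,K,E,range(210,234),262,272,24,brup,"fixed far edge")
d=np.load("w2.npz");i,z,K,E=[d[k] for k in"izKE"]
hsv=cv2.cvtColor(i,cv2.COLOR_RGB2HSV)
W=cloud(z,K,E);print(W[190,256],W[330,256])
d=np.load("top.npz");i,z,K,E=[d[k] for k in"izKE"]
edge(i,K,E,range(178,226),249,260,19,brup,"t0 buffer white start")
edge(i,K,E,range(178,226),249,256,19,br,"t0 buffer dark start")
edge(i,K,E,range(170,232),260,272,24,brup,"t0 fixed far edge")
```

```text
near wall outer edge (top) x@185 448.7 yaw -2.57 sd 0.33 n 42 y 113..247
buffer white start x@185 414.5 yaw -1.85 sd 0.23 n 31 y 113..222
buffer dark start x@185 408.1 yaw -2.26 sd 0.19 n 35 y 110..222
fixed far edge x@185 378.7 yaw -10.66 sd 3.88 n 21 y 90..160
[6.02943561e+02 1.75917767e+02 1.64433251e-01] [520.50337942 179.55759222  19.2020851 ]
t0 buffer white start x@185 414.4 yaw -1.66 sd 1.80 n 38 y 113..256
t0 buffer dark start x@185 408.2 yaw -2.50 sd 0.29 n 43 y 117..250
t0 fixed far edge x@185 363.0 yaw 0.38 sd 7.43 n 62 y 96..282
```

View pics/w2.png

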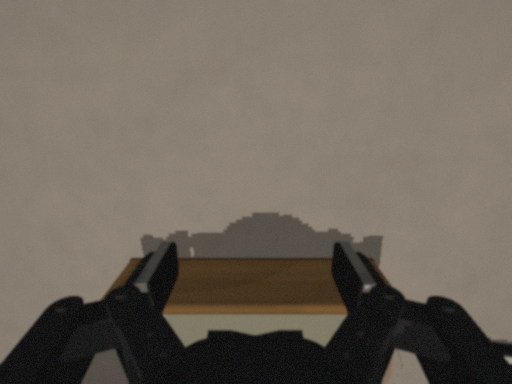

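The wrist view shows both fingertips behind the lip, seated evenly. The tray's yaw is -2.6° and the buffer's about -2.3°, with roughly 30 mm to go.

>>> jog_arm:
  plan:
    - [85,[-0.02,0,0],[0,0,0]]
    - [85,[-0.04,0,0],[0,0,0]]
    - [85,[-0.06,0,0],[0,0,0]]
    - [85,[-0.08,0,0],[0,0,0]]
    - [85,[-0.1,0,0],[0,0,0]]
    - [85,[-0.12,0,0],[0,0,0]]
    - [85,[-0.14,0,0],[0,0,0]]
    - [85,[-0.16,0,0],[0,0,0]]
    - [85,[-0.18,0,0],[0,0,0]]
    - [85,[-0.2,0,0],[0,0,0]]

```text
clock: 9.1
position: [550.2, 179.8, 3.3]
ee_rot: [1.0, -0.022, 0.0, -0.0]
contact_force: [3.7, 0.1, -0.2]
gripper_width: 85.1
grasp_force: 1.3
```

>>> jog_arm:
  plan:
    - [85,[-0.01,0,0],[0,0,0]]
    - [85,[-0.02,0,0],[0,0,0]]
    - [85,[-0.03,0,0],[0,0,0]]
    - [85,[-0.04,0,0],[0,0,0]]
    - [85,[-0.04,0,0],[0,0,0]]

```text
clock: 9.72
position: [546.1, 180.0, 3.3]
ee_rot: [1.0, -0.022, -0.0, 0.0]
contact_force: [2.3, 0.2, 0.8]
gripper_width: 85.3
grasp_force: 1.0
```

>>> jog_arm:
  plan:
    - [85,[-0.005,0,0],[0,0,0]]
    - [85,[-0.01,0,0],[0,0,0]]
    - [85,[-0.015,0,0],[0,0,0]]
    - [85,[-0.02,0,0],[0,0,0]]

```text
clock: 10.22
position: [544.3, 180.0, 3.3]
ee_rot: [1.0, -0.022, 0.0, 0.0]
contact_force: [2.8, 0.4, 0.5]
gripper_width: 85.0
grasp_force: 1.4
```

>>> jog_arm:
  plan:
    - [85,[-0.005,0,0],[0,0,0]]
    - [85,[-0.01,0,0],[0,0,0]]
    - [85,[-0.015,0,0],[0,0,0]]
    - [85,[-0.02,0,0],[0,0,0]]

```text
clock: 10.72
position: [542.3, 180.1, 3.3]
ee_rot: [1.0, -0.022, 0.0, -0.0]
contact_force: [2.6, 0.1, 0.3]
gripper_width: 85.2
grasp_force: 1.4
```

>>> jog_arm:
  plan:
    - [85,[-0.005,0,0],[0,0,0]]
    - [85,[-0.01,0,0],[0,0,0]]
    - [85,[-0.015,0,0],[0,0,0]]
    - [85,[-0.02,0,0],[0,0,0]]

```text
clock: 11.22
position: [540.2, 180.2, 3.3]
ee_rot: [1.0, -0.022, -0.0, 0.0]
contact_force: [3.7, -0.2, 0.4]
gripper_width: 85.2
grasp_force: 1.4
```

>>> jog_arm:
  plan:
    - [85,[-0.005,0,0],[0,0,0]]
    - [85,[-0.01,0,0],[0,0,0]]
    - [85,[-0.015,0,0],[0,0,0]]

```text
clock: 11.6
position: [538.8, 180.3, 3.3]
ee_rot: [1.0, -0.022, 0.0, -0.0]
contact_force: [2.9, -0.2, -0.4]
gripper_width: 85.0
grasp_force: 1.4
```

>>> jog_arm:
  plan:
    - [85,[-0.005,0,0],[0,0,0]]
    - [85,[-0.01,0,0],[0,0,0]]
    - [85,[-0.015,0,0],[0,0,0]]

```text
clock: 11.98
position: [537.3, 180.4, 3.3]
ee_rot: [1.0, -0.022, 0.0, -0.0]
contact_force: [3.5, -0.6, 0.9]
gripper_width: 85.0
grasp_force: 1.5
```

>>> jog_arm:
  plan:
    - [85,[-0.005,0,0],[0,0,0]]
    - [85,[-0.01,0,0],[0,0,0]]
    - [85,[-0.015,0,0],[0,0,0]]

```text
clock: 12.35
position: [536.1, 180.4, 3.3]
ee_rot: [1.0, -0.022, 0.0, -0.0]
contact_force: [5.1, -1.2, -1.2]
gripper_width: 84.8
grasp_force: 2.5
```

>>> jog_arm:
  plan:
    - [85,[-0.004,0,0],[0,0,0]]
    - [85,[-0.008,0,0],[0,0,0]]
    - [85,[-0.01,0,0],[0,0,0]]
    - [85,[-0.01,0,0],[0,0,0]]

```text
clock: 12.85
position: [535.4, 180.5, 3.4]
ee_rot: [1.0, -0.022, 0.001, -0.0]
contact_force: [5.4, -0.9, -1.4]
gripper_width: 84.8
grasp_force: 2.9
```

>>> jog_arm:
  plan:
    - [85,[-0.004,0,0],[0,0,0]]
    - [85,[-0.008,0,0],[0,0,0]]
    - [85,[-0.01,0,0],[0,0,0]]
    - [85,[-0.01,0,0],[0,0,0]]

```text
clock: 13.35
position: [534.9, 180.6, 3.6]
ee_rot: [1.0, -0.022, 0.001, -0.0]
contact_force: [6.6, -1.7, -1.4]
gripper_width: 84.8
grasp_force: 3.4
```

>>> jog_arm:
  plan:
    - [85,[-0.005,0,0],[0,0,0]]
    - [85,[-0.01,0,0],[0,0,0]]
    - [85,[-0.015,0,0],[0,0,0]]
    - [85,[-0.02,0,0],[0,0,0]]
    - [85,[-0.02,0,0],[0,0,0]]

```text
clock: 13.98
position: [533.8, 180.7, 4.0]
ee_rot: [1.0, -0.022, 0.002, -0.0]
contact_force: [9.3, -3.2, -1.3]
gripper_width: 85.0
grasp_force: 4.6
```

>>> jog_arm:
  plan:
    - [85,[-0.004,0,0],[0,0,0]]
    - [85,[-0.008,0,0],[0,0,0]]
    - [85,[-0.01,0,0],[0,0,0]]
    - [85,[-0.01,0,0],[0,0,0]]

```text
clock: 14.48
position: [533.4, 180.8, 4.2]
ee_rot: [1.0, -0.022, 0.002, -0.001]
contact_force: [9.9, -4.8, -0.5]
gripper_width: 85.0
grasp_force: 5.2
```

>>> jog_arm:
  plan:
    - [85,[-0.004,0.004,0],[0,0,0]]
    - [85,[-0.008,0.008,0],[0,0,0]]
    - [85,[-0.012,0.012,0],[0,0,0]]
    - [85,[-0.015,0.015,0],[0,0,0]]
    - [85,[-0.015,0.015,0],[0,0,0]]

```text
clock: 15.1
position: [532.9, 180.6, 4.6]
ee_rot: [1.0, -0.022, 0.004, -0.002]
contact_force: [10.2, -1.2, -0.1]
gripper_width: 85.4
grasp_force: 5.4
```

>>> jog_arm:
  plan:
    - [85,[-0.005,0,0],[0,0,0]]
    - [85,[-0.01,0,0],[0,0,0]]
    - [85,[-0.015,0,0],[0,0,0]]
    - [85,[-0.02,0.002,0],[0,0,0]]
    - [85,[-0.02,0.002,0],[0,0,0]]

```text
clock: 15.72
position: [531.9, 180.7, 5.0]
ee_rot: [1.0, -0.022, 0.005, -0.002]
contact_force: [13.0, -3.2, -0.9]
gripper_width: 85.3
grasp_force: 6.4
```

About 10.4 N on the buffer (13.0 N less about 2.6 N of friction). Holding there.

>>> jog_arm:
  plan:
    - [85,[0,0,0],[0,0,0]]
    - [85,[0,0,0],[0,0,0]]
    - [85,[0,0,0],[0,0,0]]
    - [85,[0,0,0],[0,0,0]]
    - [85,[0,0,0],[0,0,0]]
    - [85,[0,0,0],[0,0,0]]
    - [85,[0,0,0],[0,0,0]]
    - [85,[0,0,0],[0,0,0]]
    - [85,[0,0,0],[0,0,0]]

```text
clock: 16.85
position: [531.9, 180.7, 5.0]
ee_rot: [1.0, -0.022, 0.005, -0.002]
contact_force: [13.4, -3.1, -0.3]
gripper_width: 84.8
grasp_force: 6.4
```

>>> jog_arm:
  plan:
    - [85,[0.005,0,0],[0,0,0]]
    - [85,[0.01,0,0],[0,0,0]]
    - [85,[0.015,0,0],[0,0,0]]
    - [85,[0.02,0,0],[0,0,0]]
    - [85,[0.025,0,0],[0,0,0]]
    - [85,[0.03,0,0],[0,0,0]]
    - [85,[0.035,0,0],[0,0,0]]
    - [85,[0.04,0,0],[0,0,0]]
    - [85,[0.045,0,0],[0,0,0]]
    - [85,[0.05,0,0],[0,0,0]]

```text
clock: 18.1
position: [533.8, 179.9, 3.7]
ee_rot: [1.0, -0.022, 0.002, -0.001]
contact_force: [5.6, 0.5, -1.0]
gripper_width: 85.2
grasp_force: 3.1
```

>>> jog_arm:
  plan:
    - [85,[0.004,0,0],[0,0,0]]
    - [85,[0.008,0,0],[0,0,0]]
    - [85,[0.012,0,0],[0,0,0]]
    - [85,[0.016,0,0],[0,0,0]]
    - [85,[0.02,0,0],[0,0,0]]
    - [85,[0.024,0,0],[0,0,0]]
    - [85,[0.028,0,0],[0,0,0]]
    - [85,[0.032,0,0],[0,0,0]]
    - [85,[0.036,0,0],[0,0,0]]
    - [85,[0.04,0,0],[0,0,0]]

```text
clock: 19.35
position: [535.3, 178.0, 3.0]
ee_rot: [1.0, -0.022, -0.001, 0.001]
contact_force: [-0.3, 0.3, -0.1]
gripper_width: 85.0
grasp_force: 0.4
```

>>> jog_arm:
  plan:
    - [85,[0.004,0,0],[0,0,0]]
    - [85,[0.008,0,0],[0,0,0]]
    - [85,[0.012,0,0],[0,0,0]]
    - [85,[0.016,0,0],[0,0,0]]
    - [85,[0.02,0,0],[0,0,0]]
    - [85,[0.024,0,0],[0,0,0]]
    - [85,[0.028,0,0],[0,0,0]]
    - [85,[0.032,0,0],[0,0,0]]
    - [85,[0.036,0,0],[0,0,0]]
    - [85,[0.04,0,0],[0,0,0]]

```text
clock: 20.6
position: [540.2, 178.5, 3.3]
ee_rot: [1.0, -0.022, -0.0, 0.0]
contact_force: [0.4, 0.6, -0.3]
gripper_width: 85.1
grasp_force: 0.0
```

>>> jog_arm:
  plan:
    - [85,[0.07,0,0],[0,0,0]]
    - [85,[0.15,0,0],[0,0,0]]
    - [85,[0.15,0,-0.1],[0,0,0]]
    - [85,[0.15,0,-0.4],[0,0,0]]
    - [85,[0.15,0,-0.7],[0,0,0]]
    - [85,[0.15,0,-1],[0,0,0]]

```text
clock: 21.35
position: [555.2, 177.8, 105.0]
ee_rot: [1.0, -0.022, 0.0, -0.0]
contact_force: [0.2, 0.6, 0.6]
gripper_width: 84.6
grasp_force: 0.0
```

>>> jog_arm:
  plan:
    - [85,[0,0.3,-0.3],[0,0,0]]
    - [85,[-0.2,0.6,-0.6],[0,0,0]]
    - [85,[-0.4,1,-0.8],[0,0,0]]
    - [85,[-0.5,1,-0.9],[0,0,0]]
    - [85,[-0.5,1,-0.9],[0,0,0]]

```text
clock: 21.98
position: [501.0, 80.4, 194.7]
ee_rot: [1.0, -0.022, 0.001, -0.001]
contact_force: [0.6, -0.4, 0.0]
gripper_width: 85.1
grasp_force: 0.0
```

Run:
```python
from h import *
s=read_state();print(s["clock"],s["position"],s["ee_rot"])
i,z,K,E=shot("wrist");np.savez("w3",i=i,z=z,K=K,E=E);save("w3",i)
i,z,K,E=shot("top");np.savez("top3",i=i,z=z,K=K,E=E)
```

```text
21.975 [500.98576251  80.42911221 194.71830636] [ 9.99757249e-01 -2.19798622e-02  1.35760121e-03 -6.96188253e-04]
```

View pics/w3.png

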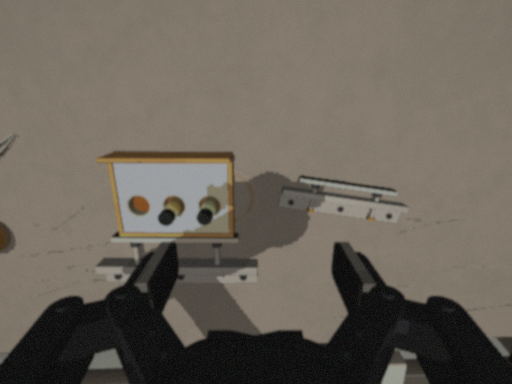

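The wrist view shows the tray square against the buffer, which runs along y≈238 from x 112 to 238, with the empty well at (139,206). I'll locate the well and the vial.

Run:
```python
from h import *
d=np.load("w3.npz");i,z,K,E=[d[k] for k in"izKE"]
W,hsv=measure(i,z,K,E,(468,180))
m=((hsv[...,1]>130)&(hsv[...,0]<20)).astype(np.uint8);m[:,:122]=0;m[:,156:]=0;m[:192]=0;m[222:]=0
c=max(cv2.findContours(m,0,1)[0],key=cv2.contourArea);M=cv2.moments(c);u,v=M["m10"]/M["m00"],M["m01"]/M["m00"]
print("hole px",u,v,M["m00"],"floor@4",ray(u,v,4,K,E).round(1),"@18",ray(u,v,18,K,E).round(1))
d=np.load("top3.npz");i,z,K,E=[d[k] for k in"izKE"]
g=cv2.cvtColor(i,cv2.COLOR_RGB2GRAY);m=np.zeros_like(g);m[215:236,336:362]=(g[215:236,336:362]<60)
M=cv2.moments(m,True);print("cap",M["m00"],ray(M["m10"]/M["m00"],M["m01"]/M["m00"],50,K,E).round(1))
```

```text
insert ((467.6480712890625, 184.52256774902344), (138.78903198242188, 92.69084167480469), 87.52469635009766)
lip/cap pts 5172
hole px 140.01298701298703 203.60930735930737 154.0 floor@4 [457.9 233.5   4. ] @18 [463.2 226.9  18. ]
cap 16.0 [ 481.9 -266.1   50. ]
```

>>> jog_arm:
  plan:
    - [85,[0,0.25,0],[0,0,0.15]]
    - [85,[0,0.5,0],[0,0,0.3]]
    - [85,[0,0.75,0],[0,0,0.45]]
    - [85,[0,1,0],[0,0,0.6]]
    - [85,[0,1,0],[0,0,0.75]]
    - [85,[0,1,0],[0,0,0.75]]

```text
clock: 22.82
position: [496.7, -19.5, 192.3]
ee_rot: [0.916, -0.402, -0.001, 0.001]
contact_force: [-0.0, -0.2, 0.2]
gripper_width: 84.8
grasp_force: 0.0
```

>>> jog_arm:
  plan:
    - [85,[0.25,0.25,0],[0,0,0.15]]
    - [85,[0.5,0.5,0],[0,0,0.3]]
    - [85,[0.75,0.75,0],[0,0,0.45]]
    - [85,[1,1,0],[0,0,0.6]]
    - [85,[1,1,0],[0,0,0.75]]
    - [85,[1,1,0],[0,0,0.75]]

```text
clock: 23.58
position: [490.4, -160.9, 192.6]
ee_rot: [-0.693, 0.721, 0.0, -0.0]
contact_force: [-0.5, 0.2, -0.2]
gripper_width: 85.1
grasp_force: 0.0
```

>>> jog_arm:
  plan:
    - [85,[0.3,0.02,0.1],[0,0,0]]
    - [85,[0.65,0.05,0.3],[0,0,0]]
    - [85,[1,0.05,0.5],[0,0,0]]
    - [85,[1,0.05,0.5],[0,0,0]]
    - [85,[1,0.05,0.5],[0,0,0]]

```text
clock: 24.2
position: [481.3, -260.1, 143.3]
ee_rot: [-0.692, 0.721, -0.0, -0.0]
contact_force: [0.4, 0.9, 0.3]
gripper_width: 84.7
grasp_force: 0.0
```

Run:
```python
from h import *
s=read_state();print(s["clock"],s["position"],s["ee_rot"])
i,z,K,E=shot("wrist");np.savez("w4",i=i,z=z,K=K,E=E);save("w4",i)
W=cloud(z,K,E);W[z<=0]=np.nan
P=s["position"];n=np.hypot(W[...,0]-482,W[...,1]+266)<28
for lo,hi in((47,56),(15,38)):
    m=n&(W[...,2]>lo)&(W[...,2]<hi);q=W[m];print(len(q),q.mean(0).round(1) if len(q) else 0,cv2.minEnclosingCircle(q[:,:2].astype(np.float32)) if len(q) else 0)
g=cv2.cvtColor(i,cv2.COLOR_RGB2GRAY)
m=(n&(W[...,2]>46)&(g<60)).astype(np.uint8);c=max(cv2.findContours(m,0,1)[0],key=cv2.contourArea);(u,v),r=cv2.minEnclosingCircle(c);print(u,v,r,ray(u,v,51,K,E).round(1))
```

```text
24.2 [ 481.29615712 -260.12212052  143.33509702] [-6.92480209e-01  7.21436869e-01 -1.59483429e-05 -5.91662778e-05]
297 [ 482.2 -267.4   51.9] ((482.3529052734375, -266.5931701660156), 8.920951843261719)
183 [ 481.8 -273.7   30.3] ((482.08978271484375, -266.89569091796875), 10.486336708068848)
253.5 383.0 104.5000991821289 [493.2 -16.6  51. ]
```

View pics/w4.png

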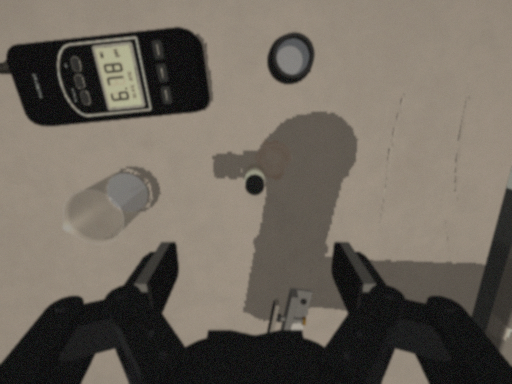

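Wrist view: the vial's cap is at (254,183), with the beaker (110,205) and loupe (291,57) clear of the fingers. The vial measures (482.2, -266.7), 52 mm high and 10 mm in radius, which agrees with its given size.

>>> jog_arm:
  plan:
    - [60,[0.065,-0.01,0.1],[0,0,0]]
    - [50,[0.065,-0.01,0.35],[0,0,0]]
    - [50,[0.065,-0.01,0.6],[0,0,0]]
    - [50,[0.065,-0.01,0.6],[0,0,0]]
    - [50,[0.065,-0.01,0.6],[0,0,0]]

```text
clock: 24.88
position: [482.3, -267.3, 84.1]
ee_rot: [-0.692, 0.722, -0.001, 0.0]
contact_force: [0.7, 0.2, -0.7]
gripper_width: 50.1
grasp_force: 0.0
```

>>> jog_arm:
  plan:
    - [50,[0,0,0.2],[0,0,0]]
    - [50,[0,0,0.4],[0,0,0]]
    - [50,[0,0,0.58],[0,0,0]]
    - [50,[0,0,0.62],[0,0,0]]
    - [50,[0,0,0.65],[0,0,0]]
    - [50,[0,0,0.65],[0,0,0]]
    - [50,[0,0,0.65],[0,0,0]]

```text
clock: 25.75
position: [482.0, -267.4, 19.0]
ee_rot: [-0.691, 0.722, -0.001, 0.0]
contact_force: [0.3, 0.3, -0.4]
gripper_width: 50.3
grasp_force: 0.0
```

Closing gradually so the vial isn't knocked.

>>> jog_arm:
  plan:
    - [40,[0,0,0],[0,0,0]]
    - [32,[0,0,0],[0,0,0]]
    - [27,[0,0,0],[0,0,0]]
    - [23,[0,0,0],[0,0,0]]
    - [19,[0,0,0],[0,0,0]]
    - [15,[0,0,0],[0,0,0]]
    - [10,[0,0,0],[0,0,0]]
    - [10,[0,0,0],[0,0,0]]
    - [10,[0,0,0],[0,0,0]]

```text
clock: 26.88
position: [481.6, -267.3, 18.6]
ee_rot: [-0.691, 0.722, -0.0, 0.0]
contact_force: [-1.3, 0.8, 5.7]
gripper_width: 18.6
grasp_force: 58.7
```

>>> jog_arm:
  plan:
    - [10,[0,0,-0.05],[0,0,0]]
    - [10,[0,0,-0.2],[0,0,0]]
    - [10,[0,0,-0.5],[0,0,0]]
    - [10,[0,0,-0.8],[0,0,0]]
    - [10,[0,0,-1],[0,0,0]]
    - [10,[0,0,-1],[0,0,0]]

```text
clock: 27.62
position: [482.8, -267.5, 120.7]
ee_rot: [-0.691, 0.722, -0.002, 0.001]
contact_force: [0.3, 1.0, -0.2]
gripper_width: 18.5
grasp_force: 58.7
```

The opening of 18.6 mm hints at a grip on the cap. I'll check how the vial sits.

Run:
```python
from h import *
s=read_state();print(s["position"],s["contact_force"],s["gripper_width"])
i,z,K,E=shot("wrist");np.savez("w5",i=i,z=z,K=K,E=E)
j,z2,K2,E2=shot("scene")
p=np.linalg.inv(E2)@np.r_[s["position"]-[0,0,0],1];u=K2@p[:3];u,v=(u[:2]/u[2]).astype(int);print(u,v)
a=cv2.resize(i[200:340,160:352],(540,394),interpolation=cv2.INTER_CUBIC);a=cv2.resize(a,(400,292));b=cv2.resize(j[max(v-35,0):v+38,u-50:u+50],(400,292),interpolation=cv2.INTER_CUBIC)
save("c5",np.hstack([a,b]))
```

```text
[ 482.77362014 -267.54562489  120.67271438] [ 0.29448459  1.00088673 -0.19581366] 18.52300836599655
349 246
```

View pics/c5.png

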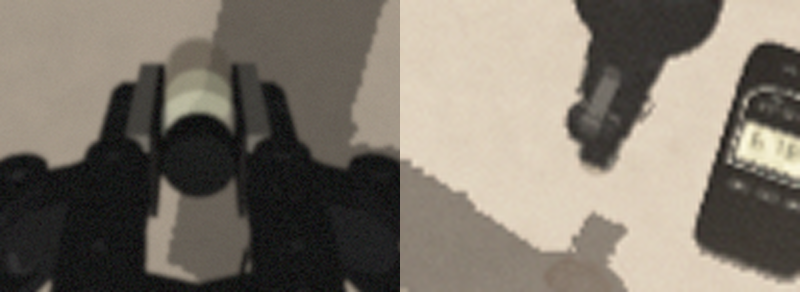

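The vial hangs between the pads, cap at (195,155) in the left half of the crop, and looks upright. I'll check its tilt and height numerically while carrying it over.

Run:
```python
from h import *
d=np.load("w5.npz");i,z,K,E=[d[k] for k in"izKE"]
W=cloud(z,K,E);W[z<=0]=np.nan
c=np.array([482.77,-267.5]);u0,u1=236,276
n=(abs(W[...,0]-c[0])<9.5)&(abs(W[...,1]-c[1])<22)&(W[...,2]>90)&(W[...,2]<165)
n[:, :u0]=0;n[:,u1:]=0;q=W[n]
h=np.arange(90,165,5)
for a in h:
    m=(q[:,2]>=a)&(q[:,2]<a+5)
    if m.sum()>3:p=q[m];print(a,m.sum(),"x",p[:,0].min().round(1),p[:,0].max().round(1),"y",p[:,1].min().round(1),p[:,1].max().round(1),"zmax",p[:,2].max().round(1))
```

```text
100 17 x 473.4 492.2 y -277.5 -269.5 zmax 105.0
105 103 x 473.5 492.1 y -277.7 -269.8 zmax 110.0
110 93 x 473.7 492.3 y -277.7 -270.5 zmax 114.8
115 121 x 473.9 492.1 y -277.6 -271.0 zmax 120.0
120 121 x 474.2 491.8 y -277.8 -271.6 zmax 125.0
125 144 x 473.7 492.2 y -279.5 -272.0 zmax 130.0
130 154 x 473.4 492.3 y -279.2 -271.7 zmax 135.0
135 394 x 473.3 492.2 y -280.1 -265.5 zmax 140.0
140 121 x 473.4 492.2 y -279.5 -256.8 zmax 145.0
145 226 x 473.3 492.3 y -279.4 -266.1 zmax 150.0
150 992 x 473.3 491.9 y -279.2 -256.7 zmax 155.0
155 115 x 473.3 490.6 y -278.5 -256.1 zmax 160.0
```

>>> jog_arm:
  plan:
    - [10,[-0.2,0,0],[0,0,0]]
    - [10,[-0.5,0,0],[0,0,0]]
    - [10,[-0.8,0,0],[0,0,0]]
    - [10,[-1,0,0],[0,0,0]]

```text
clock: 28.22
position: [485.0, -166.2, 117.0]
ee_rot: [-0.692, 0.722, 0.001, -0.001]
contact_force: [0.2, -0.0, -0.3]
gripper_width: 18.2
grasp_force: 58.7
```

>>> jog_arm:
  plan:
    - [10,[-0.33,0,0],[0,0,0]]
    - [10,[-0.67,0,0],[0,0,0]]
    - [10,[-1,0,0],[0,0,0]]
    - [10,[-1,0,0],[0,0,0]]

```text
clock: 28.72
position: [489.7, -66.0, 117.3]
ee_rot: [-0.692, 0.722, 0.001, -0.001]
contact_force: [-0.0, 0.1, -0.5]
gripper_width: 18.2
grasp_force: 58.7
```

>>> jog_arm:
  plan:
    - [10,[-0.33,0,0],[0,0,0]]
    - [10,[-0.67,0,0],[0,0,0]]
    - [10,[-1,0,0],[0,0,0]]
    - [10,[-1,0,0],[0,0,0]]

```text
clock: 29.22
position: [494.6, 33.2, 117.6]
ee_rot: [-0.692, 0.722, 0.0, -0.001]
contact_force: [0.4, -0.8, -0.7]
gripper_width: 18.1
grasp_force: 58.7
```

>>> jog_arm:
  plan:
    - [10,[-0.33,0,0],[0,0,0]]
    - [10,[-0.67,0,0],[0,0,0]]
    - [10,[-1,0,0],[0,0,0]]
    - [10,[-1,0,0],[0,0,0]]
    - [10,[-1,0,0],[0,0,0]]

```text
clock: 29.85
position: [498.7, 131.0, 117.7]
ee_rot: [-0.691, 0.723, 0.0, -0.001]
contact_force: [-0.7, 0.1, -0.3]
gripper_width: 18.3
grasp_force: 58.7
```

The vial is upright, with its bottom about 18.6 mm below the TCP. The lip hid about 5 mm of the insert in w3, so the corrected well is at about (460,230). I'll check that against the hole's mouth outline.

Run:
```python
from h import *
d=np.load("w3.npz");i,z,K,E=[d[k] for k in"izKE"]
hsv=cv2.cvtColor(i,cv2.COLOR_RGB2HSV)
m=((hsv[...,1]>60)|(hsv[...,2]<100)).astype(np.uint8);m[:,:124]=0;m[:,154:]=0;m[:190]=0;m[222:]=0
c=max(cv2.findContours(m,0,cv2.CHAIN_APPROX_NONE)[0],key=cv2.contourArea)
P=np.array([ray(u,v,18,K,E)[:2] for u,v in c[:,0]],np.float32);print("mouth",cv2.minEnclosingCircle(P),P.mean(0),cv2.boundingRect(c))
W=cloud(z,K,E);W[z<=0]=np.nan
for x,y in((458,185),(456,140)):
    n=(np.hypot(W[...,0]-x,W[...,1]-y)<16)&(W[...,2]>51)&(W[...,2]<60);q=W[n];print(len(q),cv2.minEnclosingCircle(q[:,:2].astype(np.float32)))
```

```text
mouth ((461.2212219238281, 228.8553466796875), 13.082019805908203) [461.51892 229.0535 ] (129, 196, 21, 19)
196 ((457.64947509765625, 183.99383544921875), 9.173083305358887)
190 ((456.6209411621094, 139.43731689453125), 8.870903015136719)
```

>>> jog_arm:
  plan:
    - [10,[-0.3,0.15,0],[0,0,0]]
    - [10,[-0.6,0.3,0],[0,0,0]]
    - [10,[-0.97,0.43,0],[0,0,0]]
    - [10,[-0.97,0.43,0],[0,0,0]]
    - [10,[-0.97,0.43,0],[0,0,0]]
    - [10,[-0.97,0.43,0],[0,0,0]]

```text
clock: 30.6
position: [460.6, 229.8, 118.2]
ee_rot: [-0.691, 0.723, 0.0, -0.0]
contact_force: [0.4, 0.4, -0.2]
gripper_width: 18.2
grasp_force: 58.7
```

>>> jog_arm:
  plan:
    - [10,[0.005,0.005,0.2],[0,0,0]]
    - [10,[0.005,0.005,0.4],[0,0,0]]
    - [10,[0.005,0.005,0.6],[0,0,0]]
    - [10,[0.005,0.005,0.75],[0,0,0]]
    - [10,[0.005,0.005,0.75],[0,0,0]]
    - [10,[0.005,0.005,0.75],[0,0,0]]

```text
clock: 31.35
position: [460.5, 230.8, 43.9]
ee_rot: [-0.691, 0.723, -0.0, 0.001]
contact_force: [0.9, 0.2, -0.3]
gripper_width: 18.7
grasp_force: 58.7
```

Run:
```python
from h import *
s=read_state();print(s["position"])
i,z,K,E=shot("wrist");save("w6",cv2.resize(i[160:330,140:372],(800,586),interpolation=cv2.INTER_CUBIC))
```

```text
[460.45437294 230.83095311  43.85438707]
```

View pics/w6.png

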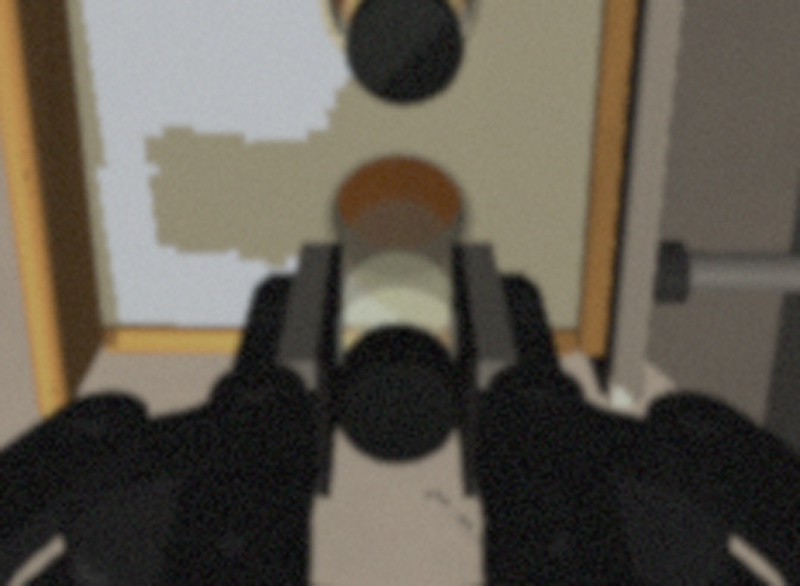

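The crop shows the vial centred left to right over the well: mouth centre x≈400, vial 398. It is about 2 mm too far in +y. I'll correct that and lower.

>>> jog_arm:
  plan:
    - [10,[0.02,0,0],[0,0,0]]
    - [10,[0.02,0,0.03],[0,0,0]]
    - [10,[0.02,0,0.07],[0,0,0]]
    - [10,[0.02,0,0.1],[0,0,0]]
    - [10,[0.02,0,0.12],[0,0,0]]
    - [10,[0.02,0,0.12],[0,0,0]]

```text
clock: 32.15
position: [459.7, 228.6, 31.0]
ee_rot: [-0.691, 0.723, 0.0, -0.0]
contact_force: [-0.1, -0.2, -0.7]
gripper_width: 18.5
grasp_force: 58.7
```

>>> jog_arm:
  plan:
    - [10,[0,0,0.02],[0,0,0]]
    - [10,[0,0,0.04],[0,0,0]]
    - [10,[0,0,0.06],[0,0,0]]
    - [10,[0,0,0.075],[0,0,0]]
    - [10,[0,0,0.075],[0,0,0]]
    - [10,[0,0,0.075],[0,0,0]]

```text
clock: 32.9
position: [459.9, 228.7, 23.8]
ee_rot: [-0.691, 0.723, -0.0, 0.0]
contact_force: [0.3, 0.2, 0.2]
gripper_width: 18.5
grasp_force: 58.7
```

No side force, and the bottom is about 1 mm above the floor. One more small step, then I'll release gently.

>>> jog_arm:
  plan:
    - [10,[0,0,0.006],[0,0,0]]
    - [10,[0,0,0.01],[0,0,0]]
    - [10,[0,0,0.01],[0,0,0]]

```text
clock: 33.28
position: [459.8, 228.7, 22.8]
ee_rot: [-0.691, 0.723, 0.0, -0.0]
contact_force: [-0.8, 0.5, -0.4]
gripper_width: 18.5
grasp_force: 58.7
```

>>> jog_arm:
  plan:
    - [19,[0,0,0],[0,0,0]]
    - [20,[0,0,0],[0,0,0]]
    - [22,[0,0,0],[0,0,0]]
    - [24,[0,0,0],[0,0,0]]
    - [27,[0,0,0],[0,0,0]]
    - [31,[0,0,0],[0,0,0]]
    - [35,[0,0,0],[0,0,0]]
    - [38,[0,0,0],[0,0,0]]
    - [38,[0,0,0],[0,0,0]]

```text
clock: 34.4
position: [459.8, 228.7, 22.8]
ee_rot: [-0.691, 0.723, 0.0, 0.0]
contact_force: [0.1, 0.8, -0.3]
gripper_width: 38.0
grasp_force: 0.0
```

>>> jog_arm:
  plan:
    - [38,[0,0,-0.05],[0,0,0]]
    - [38,[0,0,-0.2],[0,0,0]]
    - [38,[0,0,-0.45],[0,0,0]]
    - [38,[0,0,-0.75],[0,0,0]]
    - [38,[0,0,-1],[0,0,0]]
    - [38,[0,0,-1],[0,0,0]]

```text
clock: 35.15
position: [461.1, 229.8, 125.9]
ee_rot: [-0.691, 0.722, -0.0, 0.003]
contact_force: [-0.4, 0.4, -0.1]
gripper_width: 38.0
grasp_force: 0.0
```

>>> jog_arm:
  plan:
    - [38,[0.3,0,-0.3],[0,0,0]]
    - [38,[0.6,0,-0.6],[0,0,0]]
    - [38,[0.9,0,-0.7],[0,0,0]]
    - [38,[0.9,0,-0.7],[0,0,0]]
    - [38,[0.9,0,-0.7],[0,0,0]]

```text
clock: 35.78
position: [455.6, 138.8, 192.3]
ee_rot: [-0.691, 0.723, 0.0, -0.0]
contact_force: [0.6, 0.4, -0.7]
gripper_width: 38.0
grasp_force: 0.0
```

Run:
```python
from h import *
s=read_state();print(s["clock"],s["position"])
i,z,K,E=shot("wrist");np.savez("w7",i=i,z=z,K=K,E=E)
W=cloud(z,K,E);W[z<=0]=np.nan
for x,y in((460,229),(458,184),(456,140)):
    n=(np.hypot(W[...,0]-x,W[...,1]-y)<16)&(W[...,2]>50)&(W[...,2]<61);q=W[n];print(len(q),cv2.minEnclosingCircle(q[:,:2].astype(np.float32)) if len(q) else 0,np.median(q[:,2]) if len(q) else 0)
j,z2,K2,E2=shot("scene")
save("fin",cv2.resize(j[150:270,120:280],(800,600),interpolation=cv2.INTER_CUBIC))
```

```text
35.775 [455.57221526 138.81198502 192.25728826]
183 ((460.87091064453125, 228.8043212890625), 8.965472221374512) 55.88661608960189
197 ((457.9658203125, 184.4316864013672), 9.041563987731934) 56.00601496461428
217 ((456.85443115234375, 139.8658905029297), 8.837160110473633) 55.94172587955774
```

View pics/fin.png

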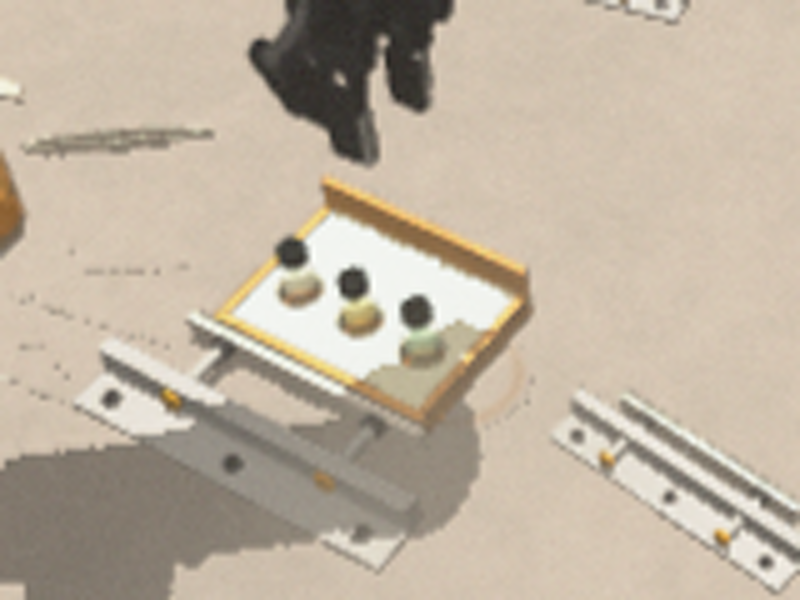

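The final view shows three vials upright in their wells, caps at (292,252), (353,283) and (416,310), all at the same measured height. The tray lies along the buffer and the arm is clear.

```bash
python3 -c "
from bench import *
print(job_done())"
```

```text
the job is handed in; nothing more can be done
None
```

The job is handed in after about 36 s: the tray was drawn square onto the buffer, pressed at about 10 N for just over a second and eased off, then the lone vial was set upright in the empty well, with the other two vials still in theirs. The 10 N is worked out from the wrist reading, 13.0–13.4 N less about 2.6 N of sliding friction, not read on the buffer itself.

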